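# Close a split heel mould and latch it

## Robot

A 6-joint arm with a two-finger parallel gripper is mounted at the origin on the work surface. World frame = base frame: x ahead of the robot, y to its left, z up, the work surface at z = 0. Lengths are in m, angles in rad, forces in N, time in s.
With the tool pointing down it reaches from about 0.375 to 0.9 m from the base axis. Payload 3.1 kg.
Tool frame: the origin (TCP) lies midway between the tips of the shut fingers; the grasp point (between the pads) lies 19 mm behind it; x points along the fingers, z is the direction in which the jaws open and shut, and the axes are right-handed (so a half turn about x gives the same grasp; the last joint's range is limited). The gripper opens to 87 mm and grips with 3 to 60 N. Pads are 19 mm wide; open, the fingers measure 117 mm over their backs; the gripper's body (75 mm by 190 mm) begins 51 mm behind the grasp point.
Start: joints at [1, 0.527, 1.433, -0, 1.181, -0.178], TCP at [0.239, 0.578, 0.223] pointing down, gripper open.
Joint ranges: [-3.08, 3.08], [-0.75, 2.2], [0.22, 2.44], [-1.43, 4.57], [0, 2.65], [-2.85, 2.85]. Speed limits (rad/s): [2.79, 2.79, 3.14, 3.14, 3.14, 3.14].

## Interface

Orientations are given as a unit quaternion [x, y, z, w].
In Python, from rig import readout, imaging, robot gives the robot as it stands. The module is installed in compiled form; this text tells all that it offers.
- The arm moves only by the tool play_rows, never from a script. Its argument "rows" is text: rows parted by semicolons, each of 7 numbers parted by spaces: the turn, a rotation vector about the tool's x, y, z in rad, then the shift along the tool's x, y, z in mm, then the closure, from 0 (fully open) to 1 (shut). In form: ax ay az tx ty tz gripper; .... A call has 1 to 8 rows; each row shifts and turns the commanded pose from where the row before left it, along the tool's axes as they then stand; what a row does not reach is not made up. A row lasts 1/12 s, in which the tool goes at most 41.7 mm and 7.16 degrees, less where a joint would pass 70% of its speed; a pose out of reach is approached as far as the arm can. A call with a gripper value outside its range is refused whole. The fingers move at their own pace and stop on an object; "squeeze" is the grip in N (left out, the last holds). Time passes only in rows, so rows that do not move let the fingers close. It gives the time, the measured TCP pose, the force and the opening at its end, in the units of the state.
- readout.get_obs(): the state, without advancing time (a new reading comes with each control period).
- imaging.camera(name): name is "scene" or "top" or "wrist"; returns the picture (480x640x3 uint8, blue, green, red); there is no depth.
- imaging.camera_info(name): a dict with "K" (3x3 intrinsics, pixels), "world_to_cam" (4x4, takes a point from world to camera coordinates). Camera axes: x right, y down, z forward; pixel columns grow to the right and rows downward; lengths in m; the calibration is good to about 2 mm. The wrist camera is an equidistant fisheye: a pixel r from the principal point sees the ray r / f radians off the axis. A picture is of the moment at which its call begins: read the wrist's pose just before it. camera_info takes no time and is no camera call; for the wrist camera it gives the pose at the moment of the call.
- robot.hand_in(): hands the job in, once; it reports no verdict.
The state is a dict: "time": time; "q": joint angles; "joint_velocities": joint speeds; "joint_torque": joint torques, N m; "position": TCP position; "tool_rot": TCP orientation; "ft_force": force on the tool from outside, world axes, zero at the start; "moment": the same for the moment, N m; "grip_width": finger opening in m.
Only numpy, scipy, OpenCV 4.12 (cv2) and the standard library are available. Lean on these libraries where they do the work, as an engineer would, in place of code of your own. Each camera call takes 0.05 s, during which the arm holds its last target. There are 200 camera calls.

## Task

Close the aluminium heel mould on the blue mat: slide its loose half fully home, hook the loop of the draw latch into the spring keeper, under its lip, and then press the red lever down flat past its centre so that the latch stays shut under its spring. Feel your way and use no more force than the latch needs, and leave the shoes and tools around it alone.

Things in the scene. Friction and masses are not known exactly. Their poses are not given: they have to be found in the camera images.
- mould: Fixed half of an aluminium split mould with its steel bed plate (150 x 300 mm), bolted down. 130 mm wide, flat top 70 mm above the origin. Origin: under the lever pivot, at the bed plate's underside. z up; +y is the draw direction, from the fixed to the sliding half (the opening direction); x across. Its parting face is the plane y = 40 mm.
- half: Sliding half: 130 mm wide, 115 mm long, top level with the fixed half. Guide pins let it move only along the mould's y, against 5 N of friction. Origin: at its parting face, at the height of the mould's origin, axes parallel to the mould's. Fully home, metal to metal on a hard stop, it is at y = 40 mm in the mould's frame; it starts 22 to 36 mm further out. Over 60 N from the fingers strains the pins.
- push_face (a point): Middle of the sliding half's plain outer end face (115 mm from its parting face), 45 mm above the mould's origin; push here towards the mould's -y.
- throat (a point): Seat of the bar's axis in the keeper, a yellow hook, 28 mm wide, on the sliding half's top: 42 mm from the parting face, 86 mm above the mould's origin. Ledge 5 mm below, running 28 mm to +y; wall face 4 mm to -y; lip underside 5.5 mm above: a throat 10.5 mm high, open to +y. Beside the hook (x over 14 mm) is only a foot plate, 12 mm below. The hook slides to -y on a spring, 25 N per mm.
- lip_nose (a point): Front end of the keeper's rounded lip, 4.5 mm to +y of the throat point and 8 mm above it; the lip is 5 mm thick, so its top is 10.5 mm above the throat point. The 8 mm bar must come down on the ledge beyond this nose, then slide in under the lip towards -y until it meets the wall.
- lever: Red latch lever, 30 mm wide, 80 mm long, on a fixed pivot. Origin: pivot axis, 90 mm above the mould's origin. Its own -y runs to the free end; upper face 8 mm to its +z side. Flat, its axes are parallel to the mould's; opening turns it about the mould's -x, free end up and over towards the keeper; starts 1.9 to 2.2 rad open (limit 2.4). Friction 0.08 N m; stays where left.
- lever_tip (a point): Middle of the lever's upper face near its end, 68 mm from the pivot: press here (a 10 mm round bar along the end stands 3.5 mm higher). With the bar seated, closing from about 0.85 rad draws the keeper 3 to 4 mm against its spring and takes up to 0.7 N m (10 N here); past dead centre, 0.13 rad before flat, the spring draws it on its hard stop. Over 40 N bends it.
- loop: Latch loop: two dark 7 mm arms, 95.5 mm long, 49 mm apart, pivoted on the lever's crank pin, joined by the bar that goes into the keeper. Origin: crank pin; +y runs to the bar. Friction 0.06 N m holds it where left, so a closing lever carries it up with it: a loop not yet under the lip lifts off. Jammed on the keeper with over 25 N while handled, it marks the mould.
- crank_pin (a point): Pivot of the loop on the lever, 18 mm from the lever pivot (lever frame y -18, z -1.4 mm). Moving the bar swings lever and loop together, against up to about 10 N; the bar can be anywhere 78 to 113 mm from the lever pivot. With the bar seated, the half home and the spring slack, the lever stands about 0.85 rad open.
- loop_bar (a point): Middle of the loop's 8 mm bar, on its axis, 95.5 mm from the crank pin; it starts raised some 55 to 95 mm above the keeper. The bar's ends carry black collars, 14 mm diameter, outer flat faces 60 mm apart (30 mm either side along x): pinched there, the bar can turn between the fingers.
- shoe_a: Bystander: white and blue canvas shoe on its last, 256 mm long, 103 mm tall. Origin under its middle.
- shoe_b: Bystander: a second such shoe.
- cone: Bystander: blue thread cone, 68 mm wide, 112 mm tall. Origin under its middle.
- tin: Bystander: tin of release wax, 60 mm diameter, 75 mm tall, standing beside the mould's far side. Origin under its middle.
- brush: Bystander: brush lying beside the mould's near side.
- hammer: Bystander: hammer lying right of the mould.
- scissors: Bystander: red-handled scissors, lying right of the mould.

How it is judged:
By the outcome, as a careful person would: the job done as asked, in the order asked, and still so for the second after the job is handed in, with the robot touching nothing.
It also fails if it takes over 70 s, if anything falls off the work surface, if the arm or the gripper's body presses on something with over 40 N, if the wrist force passes 120 N, or if a joint passes its speed limit or range.

## Working session

There is one attempt and no reset: what is moved stays moved. The work goes in short steps, Python scripts to look and compute and a tool call to move; the robot and the scene stay as the last step left them, time stands still between calls to the robot, and variables do not carry over. Pictures are saved under pics/ and viewed, about 8 in all and at most 12, crops included, and the job is handed in when it is done.

Besides the shell and the picture viewer there is one more tool, called after "Request:" in YAML: its name, and indented under it one key for each argument. play_rows: Moves the arm, as the interface text tells. Its arguments: {"type":"object","properties":{"rows":{"type":"string"},"squeeze":{"type":"number"}},"required":["rows"]}

```bash
mkdir -p pics; python3 - <<'E'
from rig import readout, imaging
import cv2
for n in("scene","top"):
    cv2.imwrite(f"pics/{n}0.png",imaging.camera(n))
    i=imaging.camera_info(n);print(n,i["K"],i["world_to_cam"])
o=readout.get_obs();print(o)
E
```

```text
scene [[541.02873531   0.         321.14100707]
 [  0.         541.02873531 248.58605413]
 [  0.           0.           1.        ]] [[-0.22166358  0.97500465 -0.0152053   0.14483723]
 [ 0.69717183  0.14755854 -0.70155392 -0.34142326]
 [-0.68177466 -0.16610966 -0.71245413  1.5821058 ]
 [ 0.          0.          0.          1.        ]]
top [[504.35528917   0.         314.87010098]
 [  0.         504.35528917 234.74536321]
 [  0.           0.           1.        ]] [[-1.53028672e-02 -9.99749957e-01 -1.63047675e-02  2.79107777e-04]
 [-9.94617664e-01  1.68915147e-02 -1.02227097e-01  5.77480944e-01]
 [ 1.02476948e-01  1.46526421e-02 -9.94627455e-01  1.10761567e+00]
 [ 0.00000000e+00  0.00000000e+00  0.00000000e+00  1.00000000e+00]]
{'time': 0.1, 'q': array([ 1.00053060e+00,  5.28400172e-01,  1.43379466e+00, -1.21055015e-05,
        1.18137602e+00, -1.78474468e-01]), 'joint_velocities': array([-0.0002577 , -0.00061022, -0.00463966, -0.0001747 ,  0.00161884,
        0.00090015]), 'joint_torque': array([-1.77476732e-04, -4.40982485e+01, -1.77150267e+01,  6.34399289e-02,
        5.34471392e-02, -5.67817528e-05]), 'position': array([0.23824897, 0.57708833, 0.22164639]), 'tool_rot': array([-0.39339855,  0.58839779,  0.3928324 ,  0.58711867]), 'ft_force': array([ 0.25637258, -0.09686077,  1.09949786]), 'moment': array([ 0.04431594, -0.02600811, -0.00870946]), 'grip_width': 0.08690011226162547}
```

View pics/scene0.png

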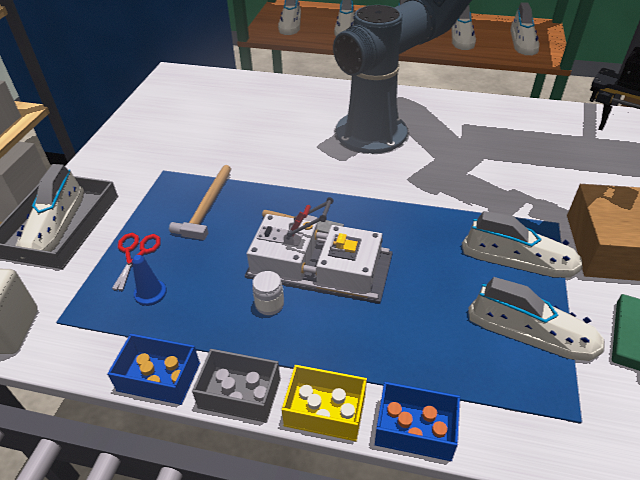

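View pics/top0.png

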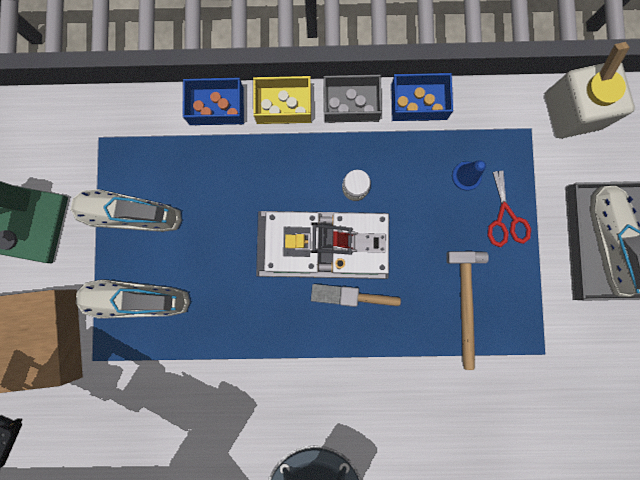

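The scene view has the mould at about (315,255). The top view has it at (258–388, 212–277), with the keeper at (297,241) on the left (+y world) and the loop raised. I'll zoom into both.

```bash
python3 - <<'E'
import cv2,numpy as np
t=cv2.imread("pics/top0.png")[205:285,250:395];s=cv2.imread("pics/scene0.png")[190:305,240:400]
a=cv2.resize(t,None,fx=5,fy=5,interpolation=cv2.INTER_CUBIC)
b=cv2.resize(s,None,fx=5,fy=5,interpolation=cv2.INTER_CUBIC)
cv2.imwrite("pics/tc.png",a);cv2.imwrite("pics/sc.png",b)
E
```

```text
(no output)
```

View pics/tc.png

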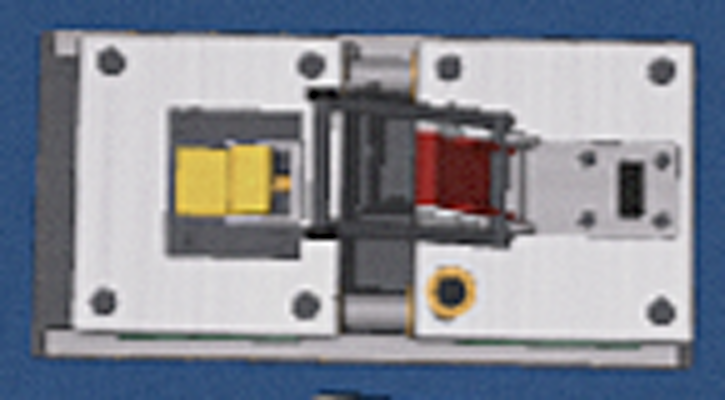

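View pics/sc.png

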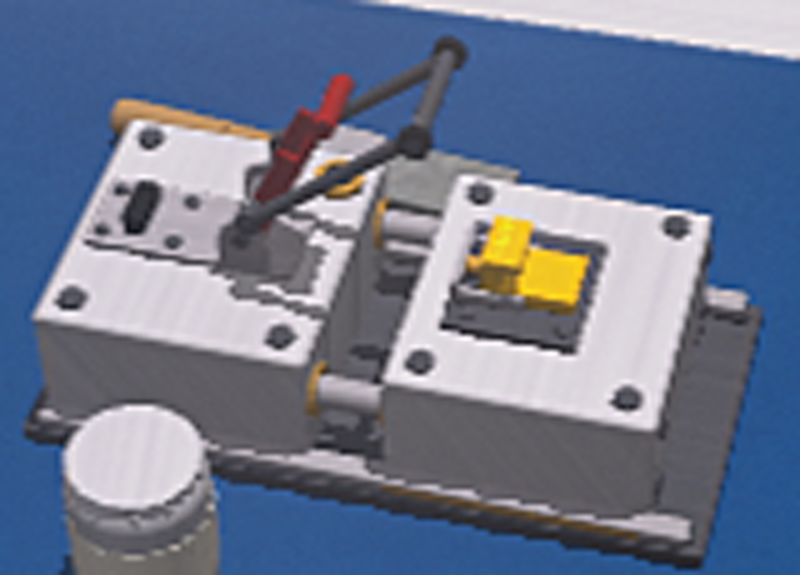

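Top crop: fixed-half parting corners are at (415,40) and (415,335). The half's corners are at (80,37), (340,40), (338,332) and (77,328), and the bar collars at (322,95) and (322,232). Scene crop: parting corner at (300,365), the half's corners at (385,380), (660,430), (715,212) and (470,175), and the collars at (450,50) and (413,140). Next is a joint fit.

```bash
cat > h.py <<'E'
import numpy as np
from scipy.optimize import least_squares
from rig import imaging, readout
def proj(n,P,I={}):
    i=I.setdefault(n,imaging.camera_info(n));c=i["world_to_cam"]
    p=np.atleast_2d(P)@c[:3,:3].T+c[:3,3];q=p@i["K"].T
    return q[:,:2]/q[:,2:]
def M(p,pts): # mould->world
    X,Y,a=p[:3];c,s=np.cos(a),np.sin(a)
    pts=np.atleast_2d(pts);return pts@np.array([[c,-s,0],[s,c,0],[0,0,1]]).T+[X,Y,p[4] if len(p)>4 else 0]
T=lambda a:np.array([250,205])+(np.array(a)+.5)/5-.5
S=lambda a:np.array([240,190])+(np.array(a)+.5)/5-.5
def tri(a,b):
    f=lambda P:np.r_[proj("top",P)[0]-a,proj("scene",P)[0]-b]
    r=least_squares(f,[.6,0,.15]);return r.x,np.abs(r.fun).max()
E
cat > fit.py <<'E'
from h import *
def pts(h): return np.array([[65,40,70],[-65,40,70],[65,155+h,70],[65,40+h,70],[-65,40+h,70],[-65,155+h,70]])/1000
ot=T([(415,40),(415,335),(80,37),(341,40),(338,332),(77,328)])
os_=S([(300,365),(385,380),(660,430),(715,212),(470,175)])
def f(p):
    W=M(p,pts(p[3]*1000*1.0))
    return np.r_[(proj("top",W)-ot).ravel(),(proj("scene",W)[[0,3,2,5,4]]-os_).ravel()]
r=least_squares(f,[.57,0,0,.03,0]);print(r.x.round(4));print(r.fun.reshape(-1,2).round(1).tolist())
for z in (0,.003):
    g=least_squares(lambda q:f(np.r_[q,z]),[.57,0,0,.03]);print(z,g.x.round(4),g.cost)
A,e=tri(T((322,95)),S((413,140)));B,e2=tri(T((322,232)),S((450,50)))
print("bar",A,B,e,e2,np.linalg.norm(A-B))
p=r.x
a=p[2];R=np.array([[np.cos(a),-np.sin(a),0],[np.sin(a),np.cos(a),0],[0,0,1]])
print("bar mid mould",((A+B)/2-[p[0],p[1],p[4]])@R)
E
python3 fit.py
```

```text
[ 0.5548 -0.0884 -0.0308  0.0337  0.0075]
[[0.7, -0.4], [-0.0, 0.7], [-0.8, -0.7], [-0.1, -0.6], [-0.4, 1.0], [-1.7, 1.0], [0.6, 0.4], [-0.6, 0.3], [-0.2, 0.3], [0.1, 0.3], [-2.4, -0.8]]
0 [ 0.5531 -0.089  -0.0294  0.0341] 20.6087426506411
0.003 [ 0.5538 -0.0887 -0.03    0.0339] 12.377653148598363
bar [ 0.58423291 -0.01033066  0.1781629 ] [ 0.53000275 -0.00842913  0.17947349] 0.24562946026827603 0.3469787723587956 0.054279315460100355
bar mid mould [-8.07189695e-05  7.90374957e-02  1.71332737e-01]
```

```bash
cat > plan.py <<'E'
import sys
from h import *
from scipy.spatial.transform import Rotation as Ro
P=[.5545,-.0885,-.0305,.0335,.005]
def go(m,mm=True,off=(0,0,0)):
    o=readout.get_obs();R=Ro.from_quat(o["tool_rot"])
    x,y,a=P[:3]
    xm=np.array([np.cos(a),np.sin(a),0]);best=None
    for s in(1,-1):
        X=np.array([0,0,-1.]);Z=s*xm;D=Ro.from_matrix(np.c_[X,np.cross(Z,X),Z])
        rv=(R.inv()*D).as_rotvec()
        if best is None or np.linalg.norm(rv)<np.linalg.norm(best[0]):best=(rv,D,s)
    rv,D,s=best
    t=M(P,np.array(m)/1000)[0];d=t-o["position"]
    a_=M(P,[[0,0,0]])[0];mp=(o["position"]-a_)@np.array([[np.cos(a),-np.sin(a),0],[np.sin(a),np.cos(a),0],[0,0,1]])*1000
    print("t",o["time"],"mouldpos",mp.round(1),"F",np.round(o["ft_force"],1),"w",round(o["grip_width"]*1000,1))
    print("rotvec(tool)",rv.round(4),"s",s,"q",o["q"].round(2));print("shift in aligned tool mm",(D.inv().apply(d)*1000).round(1),"in present tool",(R.inv().apply(d)*1000).round(1))
if __name__=="__main__": go([float(v) for v in sys.argv[1:4]])
E
python3 plan.py 0 210 150
```

```text
t 0.1 mouldpos [-336.4  655.6  216.6] F [ 0.3 -0.1  1.1] w 86.9
rotvec(tool) [ 1.2095e+00 -1.9000e-03  9.0000e-04] s 1 q [ 1.    0.53  1.43 -0.    1.18 -0.18]
shift in aligned tool mm [  66.6 -445.6  336.4] in present tool [  67.1 -472.2 -297.8]
```

Request:
play_rows:
  rows: "0 0 0 0 -29.5 -18.6 1;0 0 0 0 -29.5 -18.6 1;0 0 0 0 -29.5 -18.6 1;0 0 0 0 -29.5 -18.6 1;0 0 0 0 -29.5 -18.6 1;0 0 0 0 -29.5 -18.6 1;0 0 0 0 -29.5 -18.6 1;0 0 0 0 -29.5 -18.6 1"
  squeeze: 10

```text
time: 0.77
position: [0.4003, 0.3484, 0.2223]
tool_rot: [-0.393, 0.588, 0.393, 0.587]
ft_force: [0.9, 0.2, -0.3]
grip_width: 0.0414
```

Request:
play_rows:
  rows: "0 0 0 0 -29.5 -18.6 1;0 0 0 0 -29.5 -18.6 1;0 0 0 0 -29.5 -18.6 1;0 0 0 0 -29.5 -18.6 1;0 0 0 0 -29.5 -18.6 1;0 0 0 0 -29.5 -18.6 1;0 0 0 0 -29.5 -18.6 1;0 0 0 0 -29.5 -18.6 1"

```text
time: 1.43
position: [0.5616, 0.1208, 0.2222]
tool_rot: [-0.393, 0.588, 0.393, 0.588]
ft_force: [0.2, 1.1, -1.1]
grip_width: 0.0008
```

Request:
play_rows:
  rows: "0.121 0 0 0 0 0 1;0.121 0 0 0 0 0 1;0.121 0 0 0 0 0 1;0.121 0 0 0 0 0 1;0.121 0 0 0 0 0 1;0.121 0 0 0 0 0 1;0.121 0 0 0 0 0 1;0.121 0 0 0 0 0 1"

```text
time: 2.1
position: [0.5608, 0.1223, 0.2221]
tool_rot: [-0.072, 0.704, 0.072, 0.703]
ft_force: [-0.2, -0.6, -0.8]
grip_width: 0.0002
```

Request:
play_rows:
  rows: "0.121 0 0 0 0 0 1;0.121 0 0 0 0 0 1;0 0 0 0 0 0 1;0 0 0 0 0 0 1"

```text
time: 2.43
position: [0.5609, 0.1223, 0.2222]
tool_rot: [0.01, 0.707, -0.01, 0.707]
ft_force: [-1.0, -0.7, 0.6]
grip_width: 0.0006
```

```bash
python3 plan.py 0 210 43
```

```text
t 2.4333 mouldpos [ -0.  210.9 217.2] F [-1.  -0.7  0.6] w 0.6
rotvec(tool) [ 0.0026 -0.0009  0.0001] s 1 q [ 0.02  0.46  1.56 -0.    1.12  0.05]
shift in aligned tool mm [174.2  -0.9   0. ] in present tool [174.2  -0.9   0.2]
```

Request:
play_rows:
  rows: "0 0 0 35 0 0 1;0 0 0 35 0 0 1;0 0 0 35 0 0 1;0 0 0 35 0 0 1;0 0 0 24 0 0 1;0 0 0 10 0 0 1;0 0 0 0 0 0 1"

```text
time: 3.02
position: [0.5593, 0.1222, 0.0461]
tool_rot: [0.01, 0.709, -0.01, 0.705]
ft_force: [-0.1, 0.3, 1.2]
grip_width: 0.0008
```

Request:
play_rows:
  rows: "0 0 0 0 -5 0 1;0 0 0 0 -5 0 1;0 0 0 0 -5 0 1;0 0 0 0 -4 0 1;0 0 0 0 -3 0 1;0 0 0 0 -3 0 1;0 0 0 0 -3 0 1;0 0 0 0 -3 0 1"

```text
time: 3.68
position: [0.5618, 0.0921, 0.0504]
tool_rot: [0.012, 0.705, -0.011, 0.709]
ft_force: [0.6, 5.1, 0.2]
grip_width: 0.0003
```

```bash
python3 plan.py 0 164.5 43
```

```text
t 3.6833 mouldpos [  1.8 180.8  45.4] F [0.6 5.1 0.2] w 0.3
rotvec(tool) [-0.0016  0.0045 -0.0021] s 1 q [-0.03  0.7   1.71  0.    0.73 -0.01]
shift in aligned tool mm [  2.4 -16.3  -1.8] in present tool [  2.4 -16.3  -1.8]
```

Request:
play_rows:
  rows: "0 0 0 0 -2.5 0 1;0 0 0 0 -2.5 0 1;0 0 0 0 -2.5 0 1;0 0 0 0 -1.5 0 1;0 0 0 0 -1 0 1;0 0 0 0 -1 0 1;0 0 0 0 0 0 1"

```text
time: 4.27
position: [0.5614, 0.0807, 0.0504]
tool_rot: [0.012, 0.706, -0.011, 0.709]
ft_force: [0.0, 5.0, 2.0]
grip_width: 0.0006
```

Request:
play_rows:
  rows: "0 0 0 0 -0.6 0 1;0 0 0 0 -0.6 0 1;0 0 0 0 -0.6 0 1;0 0 0 0 -0.6 0 1;0 0 0 0 0 0 1"

```text
time: 4.68
position: [0.5613, 0.0783, 0.0503]
tool_rot: [0.011, 0.706, -0.011, 0.708]
ft_force: [1.8, 5.1, 3.1]
grip_width: 0.0004
```

Request:
play_rows:
  rows: "0 0 0 0 -0.6 0 1;0 0 0 0 -0.6 0 1;0 0 0 0 -0.6 0 1;0 0 0 0 -0.6 0 1;0 0 0 0 0 0 1"

```text
time: 5.1
position: [0.5612, 0.0771, 0.05]
tool_rot: [0.012, 0.706, -0.011, 0.708]
ft_force: [1.5, 9.7, 3.4]
grip_width: 0.0009
```

Request:
play_rows:
  rows: "0 0 0 0 -0.5 0 1;0 0 0 0 -0.5 0 1;0 0 0 0 -0.5 0 1;0 0 0 0 0 0 1"

```text
time: 5.43
position: [0.5612, 0.0771, 0.05]
tool_rot: [0.013, 0.706, -0.01, 0.709]
ft_force: [2.3, 14.0, 5.3]
grip_width: 0.0001
```

Request:
play_rows:
  rows: "0 0 0 0 -0.5 0 1;0 0 0 0 -0.5 0 1;0 0 0 0 0 0 1"

```text
time: 5.68
position: [0.5612, 0.0771, 0.0501]
tool_rot: [0.014, 0.705, -0.01, 0.709]
ft_force: [2.3, 17.5, 5.0]
grip_width: 0.0003
```

The half is home: position stalled while the force climbed to 17.5 N. Back off, rise, open, and look at the bar.

Request:
play_rows:
  rows: "0 0 0 0 14 0 1;0 0 0 -20 8 0 1;0 0 0 -35 0 0 0;0 0 0 -35 0 0 0;0 0 0 -35 0 0 0;0 0 0 -35 0 0 0;0 0 0 -30 0 0 0;0 0 0 0 0 0 0"

```text
time: 6.35
position: [0.5643, 0.0941, 0.2459]
tool_rot: [0.01, 0.702, -0.011, 0.712]
ft_force: [0.7, -0.3, 0.9]
grip_width: 0.0327
```

Request:
play_rows:
  rows: "0 0 0 0 -30 0 0;0 0 0 0 -30 0 0;0 0 0 0 -30 0 0;0 0 0 0 -10 0 0;0 0 0 0 0 0 0;0 0 0 0 0 0 0"

```text
time: 6.85
position: [0.5568, -0.0052, 0.2382]
tool_rot: [0.012, 0.707, -0.011, 0.707]
ft_force: [0.6, 0.4, 0.2]
grip_width: 0.0728
```

```bash
python3 plan.py 0 79 165; python3 - <<'E'
from rig import imaging
import cv2,numpy as np
i=imaging.camera_info("wrist");print(i)
w=imaging.camera("wrist");cv2.imwrite("pics/w1.png",w)
s=imaging.camera("scene");cv2.imwrite("pics/s1.png",s)
s=cv2.resize(s[180:310,240:400],(640,520),interpolation=cv2.INTER_CUBIC)
cv2.imwrite("pics/s1c.png",s)
E
```

```text
t 6.85 mouldpos [ -0.3  83.3 233.2] F [0.6 0.4 0.2] w 72.8
rotvec(tool) [-0.0023 -0.0011 -0.0005] s 1 q [-0.21  0.42  1.59  0.    1.14 -0.18]
shift in aligned tool mm [68.2 -4.3  0.3] in present tool [68.2 -4.3  0.4]
{'K': array([[371.64829954,   0.        , 315.78549828],
       [  0.        , 371.64829954, 245.61294554],
       [  0.        ,   0.        ,   1.        ]]), 'world_to_cam': array([[ 0.99949069, -0.03188058, -0.00141332, -0.55674813],
       [-0.03045933, -0.96626961,  0.255725  , -0.0232905 ],
       [-0.0095183 , -0.2555517 , -0.96674853,  0.40872746],
       [ 0.        ,  0.        ,  0.        ,  1.        ]])}
```

View pics/w1.png

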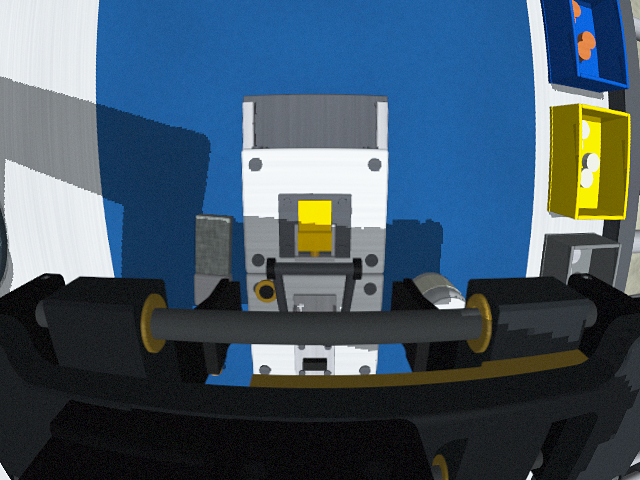

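View pics/s1c.png

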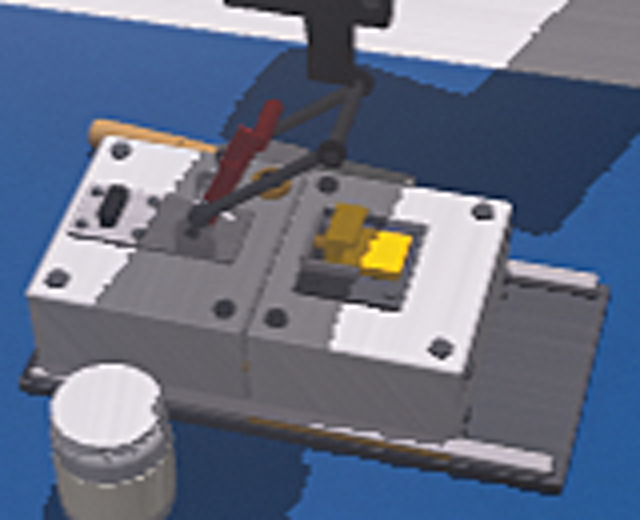

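The scene view shows the half shut against the fixed half. In the wrist view the bar collars are at (270,268) and (357,268), and the lip's front edge is near (314,226). In the scene crop the collars are at (358,83) and (331,150).

```bash
cat > m2.py <<'E'
from h import *
from plan import P
i=dict(K=np.array([[371.648,0,315.785],[0,371.648,245.613],[0,0,1]]),W=np.array([[ 0.99949069, -0.03188058, -0.00141332, -0.55674813],[-0.03045933, -0.96626961,  0.255725  , -0.0232905 ],[-0.0095183 , -0.2555517 , -0.96674853,  0.40872746]]))
def pw(P_):
    c=i["W"]@np.r_[P_,1];r=np.hypot(c[0],c[1]);k=np.arctan2(r,c[2])/r*371.648
    return np.array([315.785,245.613])+c[:2]*k
S2=lambda a:np.array([240,180])+(np.array(a)+.5)/4-.5
a=P[2];R=np.array([[np.cos(a),-np.sin(a),0],[np.sin(a),np.cos(a),0],[0,0,1]])
tm=lambda W:((W-[P[0],P[1],P[4]])@R*1000).round(1)
o=[]
for w,s in (((270,268),(358,83)),((357,268),(331,150))):
    r=least_squares(lambda p:np.r_[pw(p)-w,proj("scene",p)[0]-S2(s)],[.55,0,.17]);o.append(r.x);print(tm(r.x),r.fun.round(1))
print("mid",tm((o[0]+o[1])/2),np.linalg.norm(o[0]-o[1]))
for nm,px,z in(("lip",(314,226),94.5),("outer top edge",(315,150),70),("fixed/half seam",(315,263),70),("ledge front",(314,200),81)):
    r=least_squares(lambda q:pw(np.r_[q,z/1000+P[4]])-px,[.55,0]);print(nm,tm(np.r_[r.x,z/1000+P[4]]))
E
python3 m2.py
```

```text
[-29.3  78.5 170.3] [-0.  0.  0.  0.]
[ 26.1  79.2 173. ] [-0.   0.1  0.3  0.1]
mid [ -1.6  78.9 171.7] 0.055453660655021234
lip [-1.5 90.  94.5]
outer top edge [ -0.7 152.4  70. ]
fixed/half seam [-0.8 50.2 70. ]
ledge front [ -1.5 109.8  81. ]
```

Request:
play_rows:
  rows: "0 0 0 0 -4.3 -1 0;0 0 0 25 0 0 0;0 0 0 25 0 0 0;0 0 0 14 0 0 0;0 0 0 5 0 0 0;0 0 0 0 0 0 0;0 0 0 0 0 0 0"

```text
time: 7.53
position: [0.5566, -0.0087, 0.1699]
tool_rot: [0.011, 0.707, -0.011, 0.707]
ft_force: [-0.5, -0.3, 0.4]
grip_width: 0.0875
```

```bash
python3 plan.py -1.2 79 164; python3 - <<'E'
from rig import imaging
import cv2
s=imaging.camera("scene");w=imaging.camera("wrist")
a=cv2.resize(s[170:270,250:350],(500,500),interpolation=cv2.INTER_CUBIC)
b=cv2.resize(w[220:345,180:440][:,80:205],(500,500))
cv2.imwrite("pics/g1.png",cv2.hconcat([a,b])[:, :])
im=cv2.imread("pics/g1.png");cv2.imwrite("pics/g1.png",cv2.resize(im,(800,400)))
E
```

```text
t 7.5333 mouldpos [ -0.4  79.8 164.9] F [-0.5 -0.3  0.4] w 87.5
rotvec(tool) [0.0005 0.0006 0.0001] s 1 q [-0.22  0.5   1.66 -0.    0.98 -0.19]
shift in aligned tool mm [ 0.9 -0.8 -0.8] in present tool [ 0.9 -0.8 -0.8]
```

View pics/g1.png

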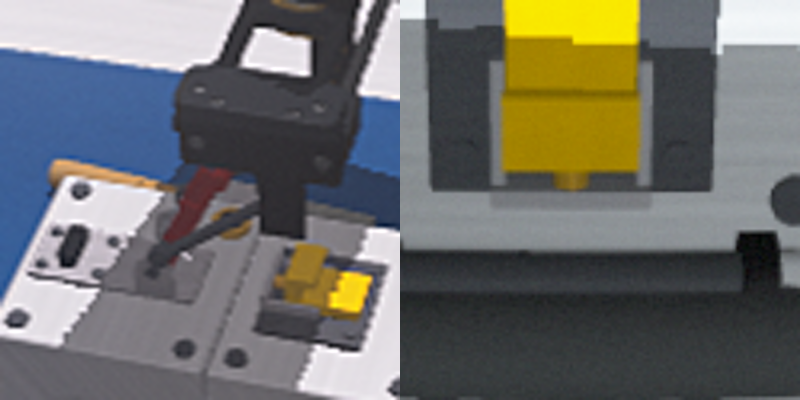

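The fingers straddle the bar. The wrist crop shows the true lip front edge at row ≈ 220+95·0.3125 ≈ 249.7, with the shadow edge a separate line beyond it. Close the gripper gently.

Request:
play_rows:
  rows: "0 0 0 0.5 -0.5 -0.8 0.35;0 0 0 0 0 0 0.4;0 0 0 0 0 0 0.5;0 0 0 0 0 0 0.6;0 0 0 0 0 0 0.6;0 0 0 0 0 0 0.6"
  squeeze: 25

```text
time: 8.13
position: [0.5553, -0.0096, 0.1692]
tool_rot: [0.011, 0.707, -0.011, 0.707]
ft_force: [-0.2, 0.6, 0.4]
grip_width: 0.0599
```

```bash
python3 plan.py 0 79 164; python3 - <<'E'
from h import *
from plan import P
i=imaging.camera_info("wrist");W=i["world_to_cam"];K=i["K"]
a=P[2];R=np.array([[np.cos(a),-np.sin(a),0],[np.sin(a),np.cos(a),0],[0,0,1]])
def pw(p):
    c=W[:3]@np.r_[p,1];r=np.hypot(c[0],c[1]);return K[:2,2]+c[:2]*np.arctan2(r,c[2])/r*K[0,0]
# crop: col=260+x*.3125,row=220+y*.3125 (800 wide: second half starts 400)
for nm,(x,y),z in (("lip",(571,95),94),("lip L",(502,95),94),("lip R",(640,95),94),("wall back top",(571,172),96.5)):
    px=(260+(x-400)*.3125,220+y*.3125)
    r=least_squares(lambda q:pw(np.r_[q,z/1000+P[4]])-px,[.55,0]);print(nm,((np.r_[r.x,.1]-[P[0],P[1],0])@R*1000).round(1)[:2])
E
```

```text
t 8.1333 mouldpos [ -1.6  78.9 164.2] F [-0.2  0.6  0.4] w 59.9
rotvec(tool) [-0.0006  0.0001 -0.    ] s 1 q [-0.22  0.5   1.66  0.    0.97 -0.19]
shift in aligned tool mm [0.2 0.1 1.6] in present tool [0.2 0.1 1.6]
lip [-2.7 84.1]
lip L [-16.7  84.1]
lip R [11.3 84.1]
wall back top [-2.7 68.5]
```

Request:
play_rows:
  rows: "0 0 0 2.5 -1.5 0 0.6;0 0 0 2.5 -1.5 0 0.6;0 0 0 6.5 4.5 0 0.6;0 0 0 6.5 4.5 0 0.6;0 0 0 0 0 0 0.6"

```text
time: 8.55
position: [0.5556, -0.0006, 0.1511]
tool_rot: [0.013, 0.707, -0.01, 0.707]
ft_force: [-0.3, 7.1, 5.7]
grip_width: 0.0598
```

Request:
play_rows:
  rows: "0 0 0 7 4 0 0.6;0 0 0 7 4 0 0.6;0 0 0 8 3 0 0.6;0 0 0 8 3 0 0.6;0 0 0 7 1 0 0.6;0 0 0 7 1 0 0.6;0 0 0 0 0 0 0.6"

```text
time: 9.13
position: [0.556, 0.0124, 0.1054]
tool_rot: [0.011, 0.707, -0.011, 0.707]
ft_force: [0.9, 2.3, -0.6]
grip_width: 0.0595
```

```bash
python3 plan.py -1.6 98 90; python3 - <<'E'
from rig import imaging
import cv2
s=imaging.camera("scene");t=imaging.camera("top")
cv2.imwrite("pics/k0.png",cv2.hconcat([cv2.resize(s[190:290,250:350],(400,400),interpolation=cv2.INTER_CUBIC),cv2.resize(t[195:295,260:360],(400,400),interpolation=cv2.INTER_CUBIC)]))
E
```

```text
t 9.1333 mouldpos [ -1.6 100.9 100.4] F [ 0.9  2.3 -0.6] w 59.5
rotvec(tool) [-0.0007 -0.0008 -0.0004] s 1 q [-0.18  0.6   1.71  0.    0.83 -0.15]
shift in aligned tool mm [10.4 -2.9 -0. ] in present tool [10.4 -2.9 -0. ]
```

View pics/k0.png

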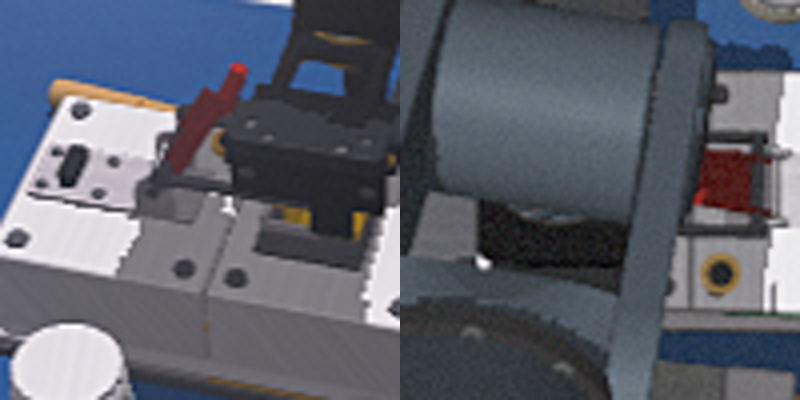

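The bar is held out beyond the lip, and the lever has followed. Next: lower it towards the ledge and feel for contact.

Request:
play_rows:
  rows: "0 0 0 5 -1 0 0.6;0 0 0 5 -1 0 0.6;0 0 0 5 -1 0 0.6;0 0 0 2 0 0 0.6;0 0 0 0 0 0 0.6"

```text
time: 9.65
position: [0.5559, 0.0104, 0.0896]
tool_rot: [0.012, 0.707, -0.011, 0.707]
ft_force: [0.2, 5.6, -0.2]
grip_width: 0.0598
```

Request:
play_rows:
  rows: "0 0 0 1 0 0 0.6;0 0 0 0 0 0 0.6"

```text
time: 9.82
position: [0.5559, 0.0102, 0.0889]
tool_rot: [0.012, 0.707, -0.011, 0.707]
ft_force: [0.7, 5.7, 0.1]
grip_width: 0.0596
```

Request:
play_rows:
  rows: "0 0 0 1 0 0 0.6;0 0 0 0 0 0 0.6"

```text
time: 9.98
position: [0.5559, 0.01, 0.088]
tool_rot: [0.012, 0.707, -0.011, 0.707]
ft_force: [0.5, 5.5, 0.5]
grip_width: 0.0599
```

Request:
play_rows:
  rows: "0 0 0 1 0 0 0.6;0 0 0 0 0 0 0.6"

```text
time: 10.15
position: [0.5559, 0.0098, 0.087]
tool_rot: [0.011, 0.707, -0.011, 0.707]
ft_force: [0.7, 4.4, 0.7]
grip_width: 0.0596
```

Expected contact is at about TCP z 0.084, so I'll keep feeling downwards.

Request:
play_rows:
  rows: "0 0 0 1 0 0 0.6;0 0 0 0 0 0 0.6"

```text
time: 10.32
position: [0.5559, 0.0096, 0.086]
tool_rot: [0.011, 0.707, -0.011, 0.707]
ft_force: [1.0, 4.4, 1.5]
grip_width: 0.0594
```

Request:
play_rows:
  rows: "0 0 0 1 0 0 0.6;0 0 0 0 0 0 0.6"

```text
time: 10.48
position: [0.5559, 0.0093, 0.0849]
tool_rot: [0.011, 0.707, -0.011, 0.707]
ft_force: [0.7, 5.6, 0.7]
grip_width: 0.06
```

Request:
play_rows:
  rows: "0 0 0 1 0 0 0.6;0 0 0 0 0 0 0.6"

```text
time: 10.65
position: [0.5559, 0.0091, 0.0839]
tool_rot: [0.011, 0.707, -0.011, 0.707]
ft_force: [0.9, 3.5, -0.7]
grip_width: 0.0601
```

Request:
play_rows:
  rows: "0 0 0 1 0 0 0.6;0 0 0 0 0 0 0.6"

```text
time: 10.82
position: [0.5559, 0.0091, 0.0836]
tool_rot: [0.011, 0.707, -0.011, 0.707]
ft_force: [-0.5, 3.3, 4.7]
grip_width: 0.0597
```

Contact with the ledge at TCP z 0.0837, where expected. Raise slightly and slide in under the lip.

Request:
play_rows:
  rows: "0 0 0 -1.8 0 0 0.6;0 0 0 0 -2 0 0.6;0 0 0 0 -2 0 0.6;0 0 0 0 0 0 0.6"

```text
time: 11.15
position: [0.5558, 0.0065, 0.0847]
tool_rot: [0.012, 0.707, -0.01, 0.707]
ft_force: [1.2, 8.1, 0.1]
grip_width: 0.0596
```

Request:
play_rows:
  rows: "0 0 0 0 -1.5 0 0.6;0 0 0 0 -1.5 0 0.6;0 0 0 0 0 0 0.6"

```text
time: 11.4
position: [0.5557, 0.0036, 0.0846]
tool_rot: [0.012, 0.707, -0.01, 0.707]
ft_force: [1.2, 9.0, 0.3]
grip_width: 0.0597
```

Request:
play_rows:
  rows: "0 0 0 0 -1.5 0 0.6;0 0 0 0 -1.5 0 0.6;0 0 0 0 0 0 0.6"

```text
time: 11.65
position: [0.5556, 0.0005, 0.0846]
tool_rot: [0.012, 0.707, -0.01, 0.707]
ft_force: [1.4, 8.0, 0.6]
grip_width: 0.0599
```

Request:
play_rows:
  rows: "0 0 0 0 -1.5 0 0.6;0 0 0 0 -1.5 0 0.6;0 0 0 0 0 0 0.6"

```text
time: 11.9
position: [0.5555, -0.0025, 0.0846]
tool_rot: [0.012, 0.707, -0.01, 0.707]
ft_force: [1.1, 7.7, 0.3]
grip_width: 0.0597
```

Request:
play_rows:
  rows: "0 0 0 0 -1 0 0.6;0 0 0 0 -1 0 0.6;0 0 0 0 0 0 0.6"

```text
time: 12.15
position: [0.5554, -0.0044, 0.0845]
tool_rot: [0.012, 0.707, -0.01, 0.707]
ft_force: [2.1, 8.0, -1.2]
grip_width: 0.0596
```

Request:
play_rows:
  rows: "0 0 0 0 -0.8 0 0.6;0 0 0 0 -0.8 0 0.6;0 0 0 0 0 0 0.6"

```text
time: 12.4
position: [0.5554, -0.0058, 0.0844]
tool_rot: [0.012, 0.707, -0.01, 0.707]
ft_force: [2.7, 8.1, -0.8]
grip_width: 0.0599
```

Request:
play_rows:
  rows: "0 0 0 0 -0.8 0 0.6;0 0 0 0 0 0 0.6"

```text
time: 12.57
position: [0.5553, -0.0065, 0.0844]
tool_rot: [0.012, 0.707, -0.01, 0.707]
ft_force: [1.5, 8.9, -1.2]
grip_width: 0.0595
```

Request:
play_rows:
  rows: "0 0 0 0 -0.8 0 0.6;0 0 0 0 0 0 0.6"

```text
time: 12.73
position: [0.5553, -0.0071, 0.0843]
tool_rot: [0.012, 0.707, -0.01, 0.707]
ft_force: [1.6, 8.9, -1.6]
grip_width: 0.0598
```

Request:
play_rows:
  rows: "0 0 0 0 -0.6 0 0.6;0 0 0 0 0 0 0.6"

```text
time: 12.9
position: [0.5553, -0.0076, 0.0843]
tool_rot: [0.012, 0.707, -0.01, 0.707]
ft_force: [3.4, 9.2, -2.7]
grip_width: 0.0597
```

Request:
play_rows:
  rows: "0 0 0 0 -0.6 0 0.6;0 0 0 0 0 0 0.6"

```text
time: 13.07
position: [0.5553, -0.008, 0.0843]
tool_rot: [0.013, 0.707, -0.01, 0.707]
ft_force: [3.0, 9.1, -2.5]
grip_width: 0.06
```

Request:
play_rows:
  rows: "0 0 0 0 -0.6 0 0.6;0 0 0 0 0 0 0.6"

```text
time: 13.23
position: [0.5553, -0.0084, 0.0842]
tool_rot: [0.013, 0.707, -0.01, 0.707]
ft_force: [2.6, 11.0, -2.9]
grip_width: 0.0595
```

```bash
python3 plan.py -1.6 82 80; python3 - <<'E'
from rig import imaging
import cv2
s=imaging.camera("scene");w=imaging.camera("wrist")
cv2.imwrite("pics/k1.png",cv2.hconcat([cv2.resize(s[190:290,250:350],(400,400),interpolation=cv2.INTER_CUBIC),cv2.resize(w[210:340,250:380],(400,400),interpolation=cv2.INTER_CUBIC)]))
E
```

```text
t 13.2333 mouldpos [-1.7 80.1 79.2] F [ 2.6 11.  -2.9] w 59.5
rotvec(tool) [-0.0016 -0.0002 -0.0037] s 1 q [-0.22  0.63  1.72  0.01  0.78 -0.19]
shift in aligned tool mm [-0.8  1.9  0.1] in present tool [-0.8  2.   0.1]
```

View pics/k1.png

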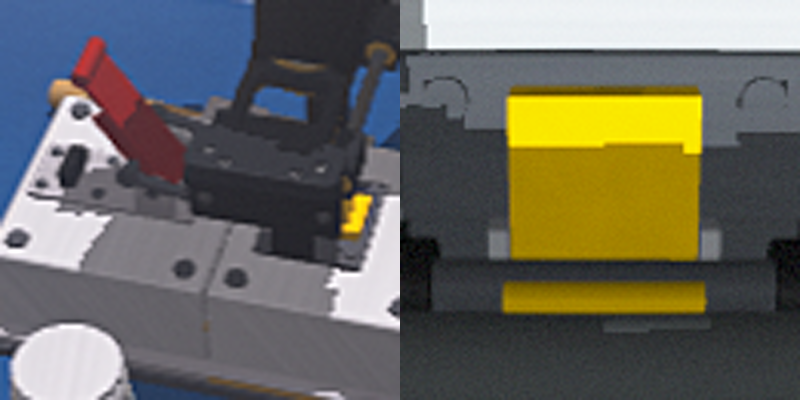

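The wrist view shows the lip (yellow band, rows 282–312) covering the rear of the bar, with about 3 mm of the bar visible in front, so the bar is under the lip and near the wall. The lever now leans back to about 1 rad. I'll press on gently for the wall.

Request:
play_rows:
  rows: "0 0 0 0 -0.6 0 0.6;0 0 0 0 0 0 0.6"

```text
time: 13.5
position: [0.5552, -0.0087, 0.0841]
tool_rot: [0.013, 0.707, -0.01, 0.707]
ft_force: [2.5, 11.5, -2.5]
grip_width: 0.0601
```

Request:
play_rows:
  rows: "0 0 0 0 -0.6 0 0.6;0 0 0 0 0 0 0.6"

```text
time: 13.67
position: [0.5552, -0.0088, 0.0842]
tool_rot: [0.013, 0.707, -0.01, 0.707]
ft_force: [2.8, 13.1, -2.4]
grip_width: 0.0598
```

Request:
play_rows:
  rows: "0 0 0 0 -0.6 0 0.6;0 0 0 0 0 0 0.6"

```text
time: 13.83
position: [0.5552, -0.0089, 0.0842]
tool_rot: [0.014, 0.707, -0.009, 0.707]
ft_force: [3.3, 14.5, -2.9]
grip_width: 0.0596
```

The bar has met the wall: it stalls while the force climbs to 14.5 N. Relieve, release, rise.

Request:
play_rows:
  rows: "0 0 0 0 1.2 0 0.6;0 0 0 0 1.2 0 0.6;0 0 0 0 0 0 0.3;0 0 0 0 0 0 0;0 0 0 0 0 0 0;0 0 0 0 0 0 0;0 0 0 0 0 0 0"

```text
time: 14.42
position: [0.5554, -0.0107, 0.0849]
tool_rot: [0.011, 0.707, -0.011, 0.707]
ft_force: [0.0, -0.1, -0.2]
grip_width: 0.0798
```

Request:
play_rows:
  rows: "0 0 0 -5 0 0 0;0 0 0 -15 0 0 0;0 0 0 -25 0 0 0;0 0 0 -30 0 0 0.5;0 0 0 -35 0 0 1;0 0 0 0 0 0 1;0 0 0 0 0 0 1"

```text
time: 15.0
position: [0.5569, -0.0105, 0.1976]
tool_rot: [0.01, 0.705, -0.011, 0.709]
ft_force: [-0.7, -0.5, 0.1]
grip_width: 0.0678
```

```bash
python3 plan.py -1.6 -45 165; python3 - <<'E'
from rig import imaging
import cv2
s=imaging.camera("scene");cv2.imwrite("pics/s2.png",s);w=imaging.camera("wrist");cv2.imwrite("pics/w2.png",w)
cv2.imwrite("pics/k2.png",cv2.hconcat([cv2.resize(s[190:290,250:350],(400,400),interpolation=cv2.INTER_CUBIC),cv2.resize(w[180:340,235:395],(400,400),interpolation=cv2.INTER_CUBIC)]))
E
```

```text
t 15.0 mouldpos [ -0.   78.  192.6] F [-0.7 -0.5  0.1] w 67.8
rotvec(tool) [-0.0005  0.0059  0.0013] s 1 q [-0.22  0.47  1.64 -0.    1.03 -0.19]
shift in aligned tool mm [  27.6 -123.    -1.6] in present tool [  27.7 -123.    -1.7]
```

View pics/k2.png

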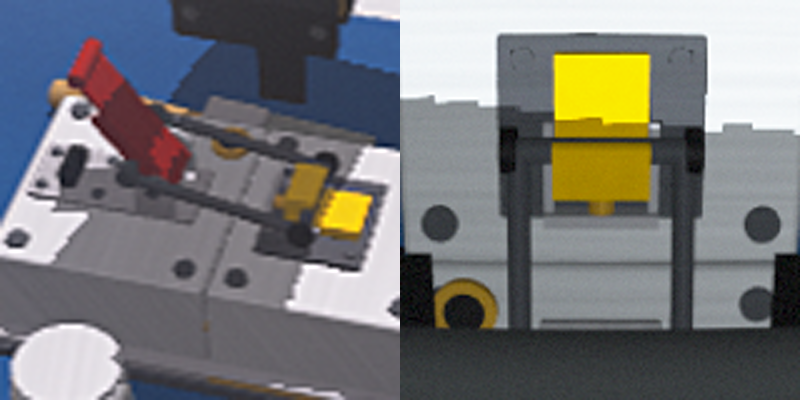

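The loop is now free of the gripper and its bar sits under the lip, with the lip covering the rear of the bar. I'll estimate the lever angle from the scene picture, where the end bar's middle is at crop (84,57).

```bash
python3 - <<'E'
from h import *
from plan import P
for th in np.arange(.7,1.3,.1):
    y=-75*np.cos(th)+6.5*np.sin(th)-1;z=75*np.sin(th)+6.5*np.cos(th)+91.5
    p=proj("scene",M(P,np.array([-1.5,y,z])/1000))[0]
    print(round(th,2),((p-[250,190]+.5)*4-.5).round(0))
E
```

```text
0.7 [57. 76.]
0.8 [67. 70.]
0.9 [77. 65.]
1.0 [89. 61.]
1.1 [101.  59.]
1.2 [114.  57.]
1.3 [127.  57.]
```

Request:
play_rows:
  rows: "0 0 0 0 -20 0 1;0 0 0 0 -30 0 1;0 0 0 0 -25 0 1;0 0 0 0 -10 0 1;0 0 0 20 0 0 1;0 0 0 20 0 0 1;0 0 0 6 0 0 1;0 0 0 0 0 0 1"

```text
time: 15.77
position: [0.5504, -0.0939, 0.1461]
tool_rot: [0.012, 0.709, -0.01, 0.705]
ft_force: [0.0, 0.2, 0.1]
grip_width: 0.0073
```

```bash
python3 plan.py -1.5 -24 146
```

```text
t 15.7667 mouldpos [ -3.9  -5.5 141.1] F [0.  0.2 0.1] w 7.3
rotvec(tool) [-0.0006 -0.0066 -0.0025] s 1 q [-0.37  0.54  1.67  0.    0.94 -0.34]
shift in aligned tool mm [ -4.9 -18.5   2.4] in present tool [ -4.9 -18.4   2.4]
```

Request:
play_rows:
  rows: "0 0 0 -4 -3 1.5 1;0 0 0 0 -3 0 1;0 0 0 0 -3 0 1;0 0 0 0 -3 0 1;0 0 0 0 0 0 1"

```text
time: 16.18
position: [0.5543, -0.1078, 0.1537]
tool_rot: [0.011, 0.706, -0.011, 0.708]
ft_force: [-0.9, -0.4, 0.0]
grip_width: 0.0006
```

Request:
play_rows:
  rows: "0 0 0 0 -2 0 1;0 0 0 0 -2 0 1;0 0 0 0 0 0 1"

```text
time: 16.43
position: [0.5536, -0.111, 0.1529]
tool_rot: [0.011, 0.707, -0.011, 0.707]
ft_force: [0.8, 1.1, 1.2]
grip_width: 0.0005
```

Request:
play_rows:
  rows: "0 0 0 0 -2 0 1;0 0 0 0 -2 0 1;0 0 0 0 0 0 1"

```text
time: 16.68
position: [0.5533, -0.1146, 0.1527]
tool_rot: [0.012, 0.707, -0.011, 0.707]
ft_force: [-0.6, 2.9, 1.4]
grip_width: 0.0002
```

```bash
python3 plan.py -1.5 -29.7 142.3
```

```text
t 16.6833 mouldpos [ -0.4 -26.1 147.7] F [-0.6  2.9  1.4] w 0.2
rotvec(tool) [-0.0009 -0.0007 -0.0012] s 1 q [-0.4   0.54  1.65  0.    0.95 -0.37]
shift in aligned tool mm [ 5.4 -3.6 -1.1] in present tool [ 5.4 -3.6 -1.1]
```

Contact with the lever face. Follow the closing arc in small steps.

Request:
play_rows:
  rows: "0 0 0 2.5 -2.3 -0.5 1;0 0 0 2.5 -2.3 -0.5 1;0 0 0 2.1 -2.4 0 1;0 0 0 2.1 -2.4 0 1;0 0 0 0 0 0 1"

```text
time: 17.1
position: [0.5528, -0.125, 0.1438]
tool_rot: [0.011, 0.707, -0.011, 0.708]
ft_force: [0.5, 2.9, 4.1]
grip_width: 0.0002
```

Request:
play_rows:
  rows: "0 0 0 2.3 -2.2 0 1;0 0 0 2.3 -2.2 0 1;0 0 0 2.5 -2 0 1;0 0 0 2.5 -2 0 1;0 0 0 0 0 0 1"

```text
time: 17.52
position: [0.5526, -0.1331, 0.1342]
tool_rot: [0.011, 0.707, -0.011, 0.707]
ft_force: [1.0, 2.8, 3.7]
grip_width: 0.0003
```

```bash
python3 plan.py -1.5 -43 128.7
```

```text
t 17.5167 mouldpos [ -0.6 -44.7 129.2] F [1.  2.8 3.7] w 0.3
rotvec(tool) [-0.0009  0.0014  0.0002] s 1 q [-0.43  0.57  1.66  0.    0.91 -0.4 ]
shift in aligned tool mm [ 0.5  1.7 -0.9] in present tool [ 0.5  1.7 -0.9]
```

Request:
play_rows:
  rows: "0 0 0 2.7 -1.5 0 1;0 0 0 2.7 -1.5 0 1;0 0 0 2.9 -1.3 0 1;0 0 0 2.9 -1.3 0 1;0 0 0 0 0 0 1"

```text
time: 17.93
position: [0.5524, -0.1394, 0.1229]
tool_rot: [0.01, 0.707, -0.011, 0.707]
ft_force: [0.9, 0.8, 2.9]
grip_width: 0.0004
```

Request:
play_rows:
  rows: "0 0 0 3 -1 0 1;0 0 0 3 -1 0 1;0 0 0 3 -0.8 0 1;0 0 0 0 0 0 1"

```text
time: 18.27
position: [0.552, -0.1422, 0.1134]
tool_rot: [0.01, 0.707, -0.011, 0.707]
ft_force: [0.9, -0.7, 2.1]
grip_width: -0.0002
```

```bash
python3 plan.py -1.5 -52 108.8
```

```text
t 18.2667 mouldpos [ -0.8 -53.7 108.4] F [ 0.9 -0.7  2.1] w -0.2
rotvec(tool) [-0.0005  0.0006  0.0013] s 1 q [-0.45  0.6   1.67 -0.    0.87 -0.42]
shift in aligned tool mm [-0.4  1.7 -0.7] in present tool [-0.4  1.7 -0.7]
```

The force stays at friction level (2 N), which is suspicious. I'll check the loop before going on.

```bash
python3 - <<'E'
from rig import imaging
import cv2
s=imaging.camera("scene");w=imaging.camera("wrist");cv2.imwrite("pics/w3.png",w)
cv2.imwrite("pics/k3.png",cv2.hconcat([cv2.resize(s[190:290,250:350],(400,400),interpolation=cv2.INTER_CUBIC),cv2.resize(w[100:300,215:415],(400,400),interpolation=cv2.INTER_CUBIC)]))
E
```

```text
(no output)
```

View pics/k3.png

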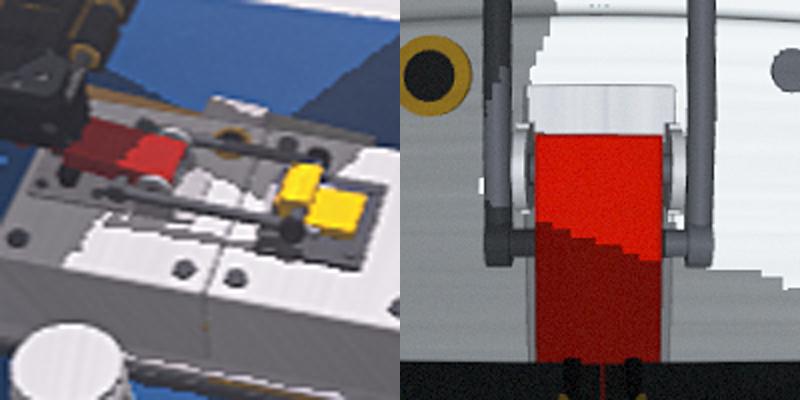

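The loop is still hooked and its collar has been drawn about 3 mm to −y. The lever is near dead centre, so a low force is expected there. Press on to flat.

Request:
play_rows:
  rows: "0 0 0 2 -0.3 0 1;0 0 0 2 -0.3 0 1;0 0 0 0 0 0 1"

```text
time: 18.62
position: [0.5514, -0.1418, 0.1093]
tool_rot: [0.011, 0.707, -0.011, 0.707]
ft_force: [-0.1, -0.9, 0.5]
grip_width: 0.0007
```

Request:
play_rows:
  rows: "0 0 0 1.5 0 0 1;0 0 0 1.5 0 0 1;0 0 0 0 0 0 1"

```text
time: 18.87
position: [0.5514, -0.1414, 0.1063]
tool_rot: [0.011, 0.707, -0.011, 0.707]
ft_force: [-0.1, -0.3, -0.7]
grip_width: 0.0004
```

Request:
play_rows:
  rows: "0 0 0 1.2 0 0 1;0 0 0 1.2 0 0 1;0 0 0 0 0 0 1"

```text
time: 19.12
position: [0.5515, -0.1415, 0.1044]
tool_rot: [0.011, 0.707, -0.011, 0.707]
ft_force: [-1.0, 0.3, 1.9]
grip_width: 0.0004
```

Request:
play_rows:
  rows: "0 0 0 1 0 0 1;0 0 0 0 0 0 1;0 0 0 0 0 0 1"

```text
time: 19.37
position: [0.5515, -0.1415, 0.1043]
tool_rot: [0.011, 0.707, -0.011, 0.707]
ft_force: [-2.5, 1.0, 7.8]
grip_width: 0.0008
```

Request:
play_rows:
  rows: "0 0 0 -5 0 0 1;0 0 0 -20 0 0 1;0 0 0 -35 0 0 1;0 0 0 -35 0 0 1;0 0 0 -35 0 0 1;0 0 0 0 35 0 1;0 0 0 0 35 0 1;0 0 0 0 0 0 1"

```text
time: 20.03
position: [0.553, -0.0665, 0.2342]
tool_rot: [0.011, 0.707, -0.008, 0.707]
ft_force: [-0.2, -0.9, -0.8]
grip_width: 0.0005
```

Request:
play_rows:
  rows: "0 0 0 0 35 0 1;0 0 0 0 35 0 1;0 0 0 0 35 0 1;0 0 0 0 35 0 1;0 0 0 0 0 0 1"

```text
time: 20.45
position: [0.5572, 0.0738, 0.2331]
tool_rot: [0.01, 0.707, -0.008, 0.707]
ft_force: [-0.3, -1.0, -0.4]
grip_width: 0.0006
```

```bash
python3 - <<'E'
from rig import imaging,readout
import cv2
s=imaging.camera("scene");t=imaging.camera("top");cv2.imwrite("pics/tf.png",t)
cv2.imwrite("pics/f.png",cv2.hconcat([cv2.resize(s[190:290,240:340],(400,400),interpolation=cv2.INTER_CUBIC),cv2.resize(t[190:290,290:390],(400,400),interpolation=cv2.INTER_CUBIC)]))
o=readout.get_obs();print(o["time"],o["ft_force"],o["position"])
E
```

```text
20.55 [ 0.49117763 -0.33132661 -0.09307247] [0.55783314 0.06924695 0.23310293]
```

View pics/f.png

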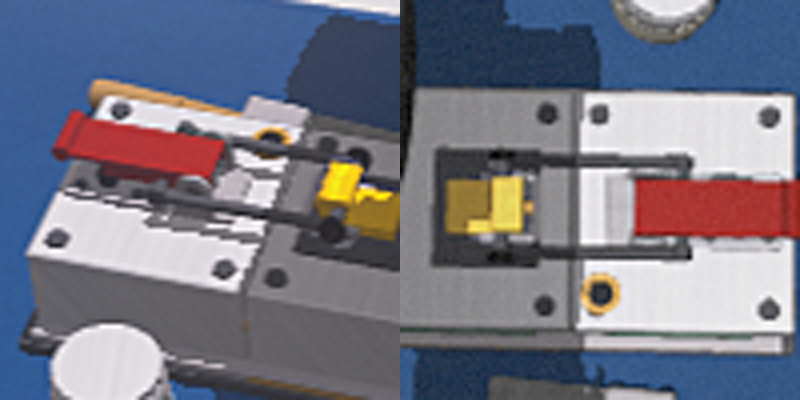

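The lever is flat, the loop is hooked under the lip, the halves are shut, and the arm is clear. Handing in.

```bash
python3 -c "
from rig import robot;print(robot.hand_in())"
```

```text
the job is handed in; nothing more can be done
None
```

The mould is closed and latched, and I handed the job in at about 20.6 s.

- **Sliding half:** I pushed it home until it stalled on its stop. The force rose from 5 N to 17.5 N with no further movement.
- **Loop:** I pinched the bar by its collars and lowered it past the lip onto the ledge, with about 5 N at contact. I then slid it under the lip to the wall, peaking at about 14.5 N, of which about 8–9 N was the latch's own friction.
- **Lever:** I pressed it along its arc with about 5 N at most. The force fell to zero near the expected dead centre, and the lever then met its flat stop at the expected height. A final check press read 8 N.

**Last checks:** the final scene and top views, taken with the arm withdrawn, show the parting line shut, the bar under the lip and the lever flat. The bystander tin and brush, where they appear in those pictures, look untouched. I did not check the shoes, cone, hammer or scissors again.

**Disagreements:**
- My position estimates along the draw direction differed by 2–3 mm between camera and touch, so I relied on contact for the final fits.
- The lever took less force than the stated 10 N maximum. I only read the force at a few points on the arc, so I may have missed the peak.

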